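# Find the full tin of screws by its weight

## Task

I need the full tin of screws: slide the lid of the wooden screw box all the way back to its stop, then heft the three identical tins in turn, nearest first: lift each well off the box floor, feel its weight for a second, and stand it back in its compartment. Finish holding the heaviest tin still and upright at least 10 cm above the box and end the program still holding it, the other two standing in their compartments, the lid open, everything else on the bench left alone.

Things in the scene. Friction and masses are not known exactly. Their poses are not given: they have to be found in the camera images.
- lid (a joint): how far the box lid is slid back, m: 0 = shut, 0.215 = fully open at its stop. A 6 mm board, 250 x 136 mm, upper face 90 mm above the bench; it slides in grooves along the box's +x axis, away from the robot, stays where it is left and cannot come off; pushing it takes about 3 N
- lid_cleat (a point): centre of the top face of the wooden cleat on the lid, the part to pinch or push: a bar 64 mm long across the slide (box y), 14 mm thick along the slide (box x), standing 24 mm above the lid; this point is 115 mm above the bench. Moves with the lid; its x axis is the slide direction
- screw_crate: wooden screw box fixed to the bench, 250 mm long (x, pointing away from the robot), 148 wide (y), 96 tall; origin: centre of its underside. Side walls 10 mm thick; inside width 128; floor 10 mm up. Three compartments in a row along x, 64 mm long, parted by dividers 20 mm high, 5 thick, across the box: fingers fit on the +y and -y sides of a tin. Fully open, the lid's near edge is at box x = +90 mm
- compartment_1 (a point): middle of the floor of the compartment nearest the robot (box x = -81 mm)
- compartment_2 (a point): middle of the floor of the middle compartment (box x = -12 mm)
- compartment_3 (a point): middle of the floor of the compartment farthest from the robot (box x = +57 mm)
- tin_1: closed round tin of bare metal, 52 mm across (54 over the beads), 70 tall; origin: centre of its underside, z up its axis. Starts in the nearest compartment, underside 10 mm above the bench, top 80 mm. Shut fast, contents packed. All three look alike; one is full and weighs 0.18 kg or more above either other (0.12 to 0.6 kg overall); which one varies
- tin_2: closed round tin of bare metal, 52 mm across (54 over the beads), 70 tall; origin: centre of its underside, z up its axis. Starts in the middle compartment, underside 10 mm above the bench, top 80 mm. Shut fast, contents packed. All three look alike; one is full and weighs 0.18 kg or more above either other (0.12 to 0.6 kg overall); which one varies
- tin_3: closed round tin of bare metal, 52 mm across (54 over the beads), 70 tall; origin: centre of its underside, z up its axis. Starts in the farthest compartment, underside 10 mm above the bench, top 80 mm. Shut fast, contents packed. All three look alike; one is full and weighs 0.18 kg or more above either other (0.12 to 0.6 kg overall); which one varies
- caul_1: bystander: long grey-brown hardwood clamping block, 162x51x28 mm, loose on the bench; leave it alone
- caul_4: bystander: short reddish clamping block, 96x63x22 mm, loose on the bench; leave it alone
- marking_gauge: bystander: wooden marking gauge, 59x199x69 mm, loose on the bench; leave it alone
- screw_box: bystander: carton of screws with a green lid, 72x95x38 mm, loose on the bench; leave it alone

How it is judged:
On the way, in this order (a step that is already met when the one before it is completed fails the run):
1. the lid is slid fully open to its stop (within 7 mm) (value of joint lid above 0.208 m), for 0.2 s.
2. the nearest tin is lifted at least 10 mm off the box floor in the gripper, lid still open, for 0.4 s (z of tin_1 in the frame of screw_crate above 0.02 m and contact force between tin_1 and the fingers above 0.5 N and value of joint lid above 0.195 m), for 0.4 s.
3. the middle tin is lifted at least 10 mm off the box floor in the gripper, lid still open, for 0.4 s (z of tin_2 in the frame of screw_crate above 0.02 m and contact force between tin_2 and the fingers above 0.5 N and value of joint lid above 0.195 m), for 0.4 s.
4. the farthest tin is lifted at least 10 mm off the box floor in the gripper, lid still open, for 0.4 s (z of tin_3 in the frame of screw_crate above 0.02 m and contact force between tin_3 and the fingers above 0.5 N and value of joint lid above 0.195 m), for 0.4 s.
At the end, for the whole second after the job is handed in: The heaviest tin hangs still in the fingers, within 15 degrees of upright, underside 90 mm or more above the box top, touching nothing else; the two lighter tins (each under 3.5 N) stand upright, at rest and released in their own compartments; the lid is within 20 mm of its stop (value of joint lid above 0.195 m and ((z of tin_1 in the frame of screw_crate above 0.186 m and angle between tin_1's own z axis and vertical below 0.26 rad and linear speed of tin_1 below 0.03 m/s and contact force between tin_1 and the fingers above 0.5 N and contact force between tin_1 and screw_crate below 0.05 N and contact force between tin_1 and tin_2 below 0.05 N and contact force between tin_1 and tin_3 below 0.05 N and contact force between tin_2 and screw_crate between 0.6 and 3.5 N and angle between each of tin_2, tin_3's own z axis and vertical below 0.12 rad and horizontal distance between tin_2 and compartment_2 below 0.045 m and linear speed of each of tin_2, tin_3 below 0.02 m/s and contact force between each of tin_2, tin_3 and the fingers below 0.05 N and contact force between tin_3 and screw_crate between 0.6 and 3.5 N and horizontal distance between tin_3 and compartment_3 below 0.045 m) or (z of tin_2 in the frame of screw_crate above 0.186 m and angle between tin_2's own z axis and vertical below 0.26 rad and linear speed of tin_2 below 0.03 m/s and contact force between tin_2 and the fingers above 0.5 N and contact force between tin_2 and screw_crate below 0.05 N and contact force between tin_2 and tin_1 below 0.05 N and contact force between tin_2 and tin_3 below 0.05 N and contact force between tin_1 and screw_crate between 0.6 and 3.5 N and angle between each of tin_1, tin_3's own z axis and vertical below 0.12 rad and horizontal distance between tin_1 and compartment_1 below 0.045 m and linear speed of each of tin_1, tin_3 below 0.02 m/s and contact force between each of tin_1, tin_3 and the fingers below 0.05 N and contact force between tin_3 and screw_crate between 0.6 and 3.5 N and horizontal distance between tin_3 and compartment_3 below 0.045 m) or (z of tin_3 in the frame of screw_crate above 0.186 m and angle between tin_3's own z axis and vertical below 0.26 rad and linear speed of tin_3 below 0.03 m/s and contact force between tin_3 and the fingers above 0.5 N and contact force between tin_3 and screw_crate below 0.05 N and contact force between tin_3 and tin_1 below 0.05 N and contact force between tin_3 and tin_2 below 0.05 N and contact force between tin_1 and screw_crate between 0.6 and 3.5 N and angle between each of tin_1, tin_2's own z axis and vertical below 0.12 rad and horizontal distance between tin_1 and compartment_1 below 0.045 m and linear speed of each of tin_1, tin_2 below 0.02 m/s and contact force between each of tin_1, tin_2 and the fingers below 0.05 N and contact force between tin_2 and screw_crate between 0.6 and 3.5 N and horizontal distance between tin_2 and compartment_2 below 0.045 m))); the arm keeps its last pose, push and grip.
It fails at once if the caul 1 is moved more than 20 mm (distance of caul_1 from where it was at the start of the episode above 0.02 m).
It fails at once if the caul 4 is moved more than 20 mm (distance of caul_4 from where it was at the start of the episode above 0.02 m).
It fails at once if the marking gauge is moved more than 20 mm (distance of marking_gauge from where it was at the start of the episode above 0.02 m).
It fails at once if the screw box is moved more than 20 mm (distance of screw_box from where it was at the start of the episode above 0.02 m).
It also fails if it takes over 72 s, if anything falls off the work surface, if the arm or the gripper's body presses on something with over 40 N, if the wrist force passes 120 N, or if a joint passes its speed limit or range.

## Robot

A 7-joint arm with a two-finger parallel gripper is mounted at the origin on a cart in front of the work surface, level with it; the furniture and walls round the work are solid. World frame = base frame: x ahead of the robot, y to its left, z up, the work surface at z = 0. Lengths are in m, angles in rad, forces in N, time in s.
With the tool pointing down it reaches from about 0.4 to 0.875 m from the base axis. Payload 6.5 kg.
Tool frame: the origin (TCP) lies at the very end of the fingers, on their centre line; the grasp point (between the pads) lies 19 mm behind it (env.grip_depth is the distance from the TCP to the grasp point, in m); z points along the fingers, y is the line along which they close (so a half turn about z gives the same grasp; the last joint's range is limited). The gripper opens to 88 mm and grips with 3 to 60 N. Pads are 18 mm wide; open, the fingers measure 123 mm over their backs; the gripper's body (75 mm by 187 mm) begins 45 mm behind the grasp point.
Start: joints at [-1.226, 0.536, -0.004, 1.538, 0.003, 1.067, -0.071], TCP at [0.26, 0.596, 0.239] pointing down, gripper open.
Joint ranges: [-2.7, 2.7], [-0.37, 2.16], [-1.27, 1.26], [0.24, 2.4], [-1.31, 4.45], [0.19, 1.91], [-2.76, 2.76]. Speed limits (rad/s): [2.39, 2.39, 3.14, 3.14, 3.14, 3.14, 3.14].

## Interface

Orientations are given as a unit quaternion [x, y, z, w].
In Python, from rig import env, set_gripper, kin, cams, workorder, status gives the robot as it stands. Calls block until the motion is done:
- env.move_to(position, orientation): joint-space move of the TCP to a pose.
- env.movel(position, orientation=None, speed=0.15): straight line of the TCP; orientation=None keeps the orientation; speed is the mean speed in m/s.
- env.move_joints(angles): joint-space move.
- set_gripper(opening, strength=None): opening from 0.0 (shut) to 1.0 (fully open); strength is the grip in N (None keeps the last); returns when the fingers have stopped.
- env.sleep(seconds).
- kin.solve_ik(position, orientation): joint angles nearest the present ones, or None.
- cams.read_camera(name): name is "scene" or "side" or "wrist"; returns (picture, depth): 384x512x3 uint8, red, green, blue; 384x512 float32, m along the optical axis (not along the pixel's ray), 0 where there is no reading.
- cams.camera_model(name): a dict with "K" (3x3 intrinsics, pixels), "R" (3x3) and "t" (3): a world point X has camera coordinates R X + t. Camera axes: x right, y down, z forward; pixel columns grow to the right and rows downward; lengths in m; the calibration is good to about 2 mm. A picture is of the moment at which its call begins: read the wrist's pose just before it. camera_model takes no time and is no camera call; for the wrist camera it gives the pose at the moment of the call.
A pose or a line that the arm cannot do raises env.Unreachable and nothing moves.
- workorder.finish_job(): hands the job in; it is judged then, once.
Readings, each from a call of its own:
- status.get_time_s(): time.
- status.get_joints(): joint angles.
- status.get_qd(): joint speeds.
- status.get_joint_torque(): joint torques, N m.
- status.get_position(): TCP position.
- status.get_orientation(): TCP orientation.
- status.get_contact_force(): force on the tool from outside, world axes, zero at the start.
- status.get_torque(): the same for the moment, N m.
- status.get_finger_gap(): opening from 0.0 (shut) to 1.0 (fully open).
- status.get_finger_force(): force on a finger pad.
Only numpy, scipy, OpenCV 4.12 (cv2) and the standard library are available. Lean on these libraries where they do the work, as an engineer would, in place of code of your own. Each camera call takes 0.05 s, during which the arm holds its last target. There are 200 camera calls.

## Working session

There is one attempt and no reset: what is moved stays moved. The work goes in short steps, each a Python script; the robot and the scene stay as the last script left them, time stands still between calls to the robot, and variables do not carry over. Pictures are saved under pics/ and viewed, at most 10 in all, crops included, and the job is handed in when it is done.

```bash
mkdir -p pics; ls
python3 - <<'E'
from rig import env,cams,status
import cv2,numpy as np
for n in("scene","side"):
    p,d=cams.read_camera(n); cv2.imwrite(f"pics/{n}0.png",p[:,:,::-1]); np.savez(f"{n}0.npz",p=p,d=d)
    m=cams.camera_model(n); R=np.array(m["R"]); print(n,-R.T@np.array(m["t"]),R[2])
print(status.get_time_s(),env.grip_depth,status.get_orientation(),status.get_contact_force())
E
```

```text
pics
scene [0.29996158 0.46836624 0.91445918] [ 0.24757194 -0.44913225 -0.85848026]
side [0.40771624 1.17987869 0.77601181] [ 0.08332895 -0.8599669  -0.50350096]
0.1 0.0187 [ 2.03938243e-01  9.78983433e-01 -7.87276565e-04 -1.01527464e-04] [-0.77748461  0.5024243   0.72321928]
```

View pics/scene0.png

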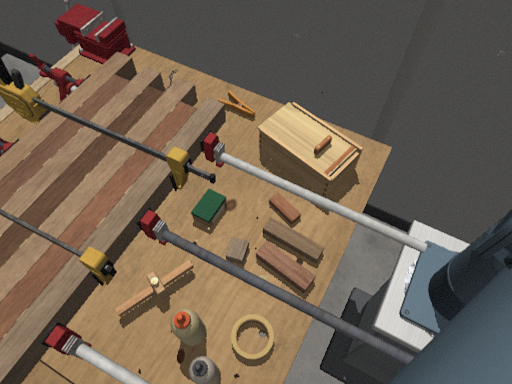

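View pics/side0.png

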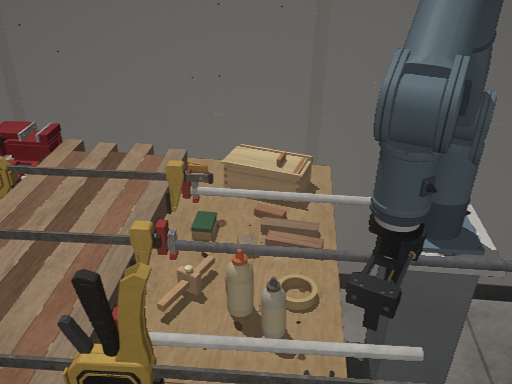

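The scene view shows the box with its lid shut at about (310,145) and the cleat at (322,146). Clamp bars cross the bench, with a white one running from (215,150) to (430,245) close to the box. The side view shows the same, with the box at (268,168). Next I'll get 3D positions from depth.

```bash
cat > h.py <<'E'
import numpy as np
def cloud(m,d):
    K,R,t=[np.array(m[k]) for k in("K","R","t")]
    v,u=np.indices(d.shape); c=np.stack([(u-K[0,2])/K[0,0]*d,(v-K[1,2])/K[1,1]*d,d],-1)
    return (c-t)@R
E
python3 - <<'E'
from rig import cams
from h import *
import cv2
for n in("scene","side"):
    f=np.load(n+"0.npz"); P=cloud(cams.camera_model(n),f["d"]); np.save(n+"P.npy",P)
    x,y,z=P[...,0],P[...,1],P[...,2]; ok=f["d"]>0
    roi=np.zeros(ok.shape,bool)
    if n=="scene": roi[100:195,255:365]=1
    else: roi[140:190,215:318]=1
    for nm,lo,hi in(("cleat",.108,.122),("lid",.084,.102),):
        m=(ok&roi&(z>lo)&(z<hi)).astype(np.uint8)
        k,l,s,c=cv2.connectedComponentsWithStats(m)
        i=1+s[1:,4].argmax(); q=P[l==i]; r=cv2.minAreaRect(q[:,:2].astype(np.float32)*1000)
        print(n,nm,s[i],q.mean(0).round(3),r,cv2.boxPoints(r).round(0).tolist())
P=np.load("sceneP.npy")
for u,v in[(212,145),(240,163),(280,181),(320,200),(360,217),(400,234),(420,241),(200,240),(300,295),(178,165),(120,130),(285,207),(292,240),(208,205),(238,102)]: print((u,v),P[v,u].round(3))
E
```

```text
scene cleat [315 135  17  16 104] [ 0.449 -0.189  0.114] ((449.34820556640625, -190.70057678222656), (62.61538314819336, 13.08671760559082), 74.57132720947266) [[435.0, -219.0], [447.0, -223.0], [464.0, -162.0], [451.0, -159.0]]
scene lid [ 258  101  106   82 3847] [ 0.496 -0.202  0.091] ((496.34088134765625, -205.0889892578125), (152.23385620117188, 263.6075439453125), 75.20825958251953) [[349.0, -245.0], [604.0, -312.0], [643.0, -165.0], [388.0, -98.0]]
side cleat [277 152  10  11  55] [ 0.448 -0.185  0.114] ((448.3780212402344, -189.63009643554688), (67.01480865478516, 15.458807945251465), 76.82064056396484) [[433.0, -220.0], [448.0, -224.0], [464.0, -159.0], [448.0, -155.0]]
side lid [ 221  144   92   36 1839] [ 0.495 -0.196  0.092] ((494.563232421875, -203.71168518066406), (159.6069793701172, 263.8987121582031), 75.79542541503906) [[347.0, -249.0], [603.0, -313.0], [642.0, -159.0], [386.0, -94.0]]
(212, 145) [ 0.716 -0.052  0.092]
(240, 163) [ 0.633 -0.06   0.054]
(280, 181) [ 0.509 -0.061  0.054]
(320, 200) [ 0.39  -0.058  0.054]
(360, 217) [ 0.281 -0.058  0.058]
(400, 234) [ 0.177 -0.062  0.057]
(420, 241) [ 0.128 -0.067  0.058]
(200, 240) [ 0.623  0.172 -0.002]
(300, 295) [0.331 0.178 0.   ]
(178, 165) [0.709 0.094 0.182]
(120, 130) [0.943 0.045 0.126]
(285, 207) [ 0.468 -0.013  0.02 ]
(292, 240) [0.408 0.069 0.029]
(208, 205) [0.644 0.091 0.041]
(238, 102) [ 0.775 -0.291  0.015]
```

```bash
cat >> h.py <<'E'
YAW=np.deg2rad(-14.8); C=np.array([.4955,-.2045]); ex=np.array([np.cos(YAW),np.sin(YAW)]); ey=np.array([-ex[1],ex[0]])
def W(bx,by,z): return np.append(C+bx*ex+by*ey,z)
def B(P): q=np.asarray(P)[...,:2]-C; return np.stack([q@ex,q@ey,np.asarray(P)[...,2]],-1)
def Q(half=0):
    p=(YAW+np.pi+half*np.pi)/2; return np.array([np.cos(p),np.sin(p),0,0])
E
python3 - <<'E'
from rig import kin,status
from h import *
for h in(0,1):
    for p in[(-.08,0,.35),(-.08,0,.1),(.16,0,.1),(-.081,0,.04),(.057,0,.04),(.057,0,.3),(-.081,0,.3),(-.012,0,.35)]:
        j=kin.solve_ik(W(*p),Q(h)); print(h,p,None if j is None else np.round(j,2))
E
```

```text
0 (-0.08, 0, 0.35) [-0.52  0.09  0.91  1.92 -0.07  1.17  1.73]
0 (-0.08, 0, 0.1) [ 0.01  0.47  0.38  2.15 -0.31  0.57  1.92]
0 (0.16, 0, 0.1) [ 0.08  0.79  0.34  1.51 -0.31  0.89  1.83]
0 (-0.081, 0, 0.04) [ 0.17  0.57  0.18  2.16 -0.24  0.43  1.85]
0 (0.057, 0, 0.04) [ 0.14  0.73  0.22  1.81 -0.25  0.63  1.82]
0 (0.057, 0, 0.3) [-0.23  0.45  0.74  1.66 -0.33  1.16  1.91]
0 (-0.081, 0, 0.3) [-0.44  0.15  0.85  1.99 -0.13  1.05  1.78]
0 (-0.012, 0, 0.35) [-0.39  0.27  0.86  1.77 -0.22  1.2   1.85]
1 (-0.08, 0, 0.35) [-0.8   0.14  1.25  1.93 -0.15  1.17 -1.32]
1 (-0.08, 0, 0.1) [-0.29  0.57  0.77  2.17 -0.66  0.65 -0.89]
1 (0.16, 0, 0.1) [-0.14  0.89  0.73  1.53 -0.67  0.98 -1.05]
1 (-0.081, 0, 0.04) [-0.01  0.61  0.41  2.17 -0.53  0.46 -1.02]
1 (0.057, 0, 0.04) [-0.04  0.77  0.47  1.82 -0.53  0.67 -1.08]
1 (0.057, 0, 0.3) [-0.41  0.56  1.05  1.67 -0.52  1.21 -1.07]
1 (-0.081, 0, 0.3) [-0.73  0.26  1.24  2.   -0.28  1.07 -1.19]
1 (-0.012, 0, 0.35) [-0.58  0.37  1.15  1.77 -0.36  1.23 -1.15]
```

Run:
```python
from rig import env,kin,status,set_gripper
from h import *
p=np.array(status.get_position()); p[2]=.34
env.movel(p,speed=.25)
env.move_to(W(-.08,0,.33),Q()); set_gripper(0)
env.movel(W(-.085,0,.101),Q(),speed=.2)
print(status.get_time_s(),status.get_joints()); f0=np.array(status.get_contact_force()); print(f0)
env.movel(W(.13,0,.101),Q(),speed=.12)
print(status.get_time_s(),B(status.get_position()),np.array(status.get_contact_force())-f0)
x=.13
while x<.175:
    x+=.004; env.movel(W(x,0,.101),Q(),speed=.04); env.sleep(.1)
    f=(np.array(status.get_contact_force())-f0)[:2]@ex; print(round(x,3),B(status.get_position())[0].round(4),round(f,2))
    if f<-10: break
print(status.get_time_s())
```

```text
6.05 [-0.25318861  0.53544523  0.71593943  2.17526953 -0.60187567  0.63308198
  2.20680343]
[-0.7775366   0.21849612  0.44135664]
7.9917 [0.12988941 0.00024792 0.10097155] [ 0.28405592 -0.90732113 -0.95721135]
0.134 0.1342 -0.49
0.138 0.1373 -4.11
0.142 0.1374 -16.37
9.0417
```

Run:
```python
from rig import env,cams,status
from h import *
import cv2
env.movel(W(.115,0,.11),Q(),speed=.1)
env.movel(W(-.03,0,.30),Q(),speed=.25)
m=cams.camera_model("wrist"); p,d=cams.read_camera("wrist"); np.savez("w1.npz",p=p,d=d,P=cloud(m,d)); cv2.imwrite("pics/w1.png",p[:,:,::-1])
p,d=cams.read_camera("scene"); cv2.imwrite("pics/s1.png",cv2.resize(p[60:240,200:440,::-1],None,fx=2,fy=2))
print(status.get_time_s(), -np.array(m["R"]).T@m["t"], status.get_position())
```

```text
10.6833 [ 0.40038449 -0.17838612  0.44554013] [ 0.46658215 -0.19670518  0.29909129]
```

View pics/w1.png

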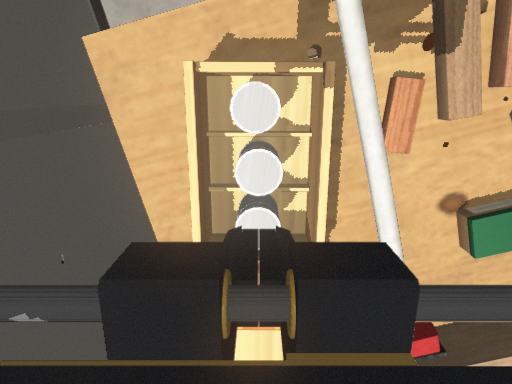

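View pics/s1.png

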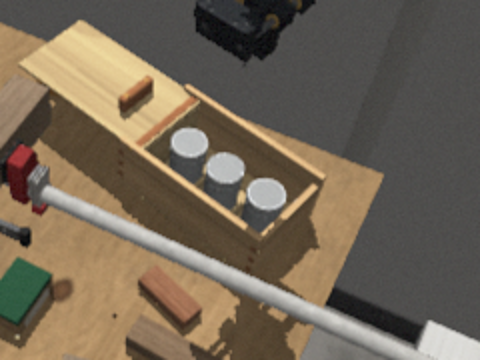

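The lid is open, and in the wrist view the three tins sit at about (255,107), (259,172) and (258,225). Next I'll measure the tin tops and the cleat and lid position.

Run:
```python
from rig import cams,status
from h import *
import cv2
w=np.load("w1.npz"); P=B(w["P"]); z=P[...,2]
m=((z>.07)&(z<.087)&(abs(P[...,1])<.058)&(P[...,0]>-.115)&(P[...,0]<.085)&(w["d"]>0)).astype(np.uint8)
k,l,s,c=cv2.connectedComponentsWithStats(m)
for i in range(1,k):
    if s[i,4]>150:
        q=P[l==i]; print("tin",s[i],cv2.minEnclosingCircle((q[:,:2]*1000).astype(np.float32)),q[:,2].mean())
m=(z>.09)&(z<.102)&(P[...,0]<.08)&(P[...,0]>-.13)&(w["d"]>0)
for sg in(1,-1):
    q=P[m&(sg*P[...,1]>.06)&(sg*P[...,1]<.085)]; print("wall",np.percentile(q[:,1],[2,50,98]),np.polyfit(q[:,0],q[:,1],1))
q=P[m&(abs(P[...,1])<.05)&(P[...,0]<-.1)];print("front",np.percentile(q[:,0],[2,50,98]))
p,d=cams.read_camera("scene"); P=B(cloud(cams.camera_model("scene"),d));z=P[...,2]
q=P[(z>.108)&(z<.122)&(abs(P[...,1])<.05)&(P[...,0]>.05)&(P[...,0]<.25)]; print("cleat",len(q),q.mean(0),np.percentile(q[:,0],[2,98]))
```

```text
tin [ 230   81   51   52 2075] ((-85.01241302490234, -1.9585556983947754), 26.682912826538086) 0.08010057543472365
tin [ 235  148   48   48 1813] ((-15.761878967285156, 2.0224955081939697), 26.88766860961914) 0.08013823532930728
tin [235 205  46  24 848] ((46.12263488769531, 0.6533071398735046), 25.892044067382812) 0.07972737563745808
wall [0.06574495 0.07012781 0.0754863 ] [-0.00236885  0.07014387]
wall [-0.07167376 -0.06643475 -0.06196598] [-0.0017749  -0.06656573]Traceback (most recent call last):
  File "<stdin>", line 13, in <module>
    return _quantile_unchecked(
        a, q, axis, out, overwrite_input, method, keepdims, weights)
    return _ureduce(a,
                    func=_quantile_ureduce_func,
    ...<5 lines>...
                    overwrite_input=overwrite_input,
                    method=method)
    r = func(a, **kwargs)
    result = _quantile(arr,
                       quantiles=q,
    ...<2 lines>...
                       out=out,
                       weights=wgt)
    slices_having_nans = np.isnan(arr[-1, ...])
                                  ~~~^^^^^^^^^
IndexError: index -1 is out of bounds for axis 0 with size 0
```

```bash
cat >> h.py <<'E'
C=C-.0035*ex+.0018*ey
E
python3 - <<'E'
from rig import cams
from h import *
w=np.load("w1.npz"); P=B(w["P"]); z=P[...,2]
q=P[(z>.074)&(z<.1)&(abs(P[...,1])<.05)&(P[...,0]<-.112)&(P[...,0]>-.14)];print("front",len(q),np.percentile(q[:,0],[2,50,98]),np.median(q[:,2]))
p,d=cams.read_camera("scene"); P=B(cloud(cams.camera_model("scene"),d));z=P[...,2]
q=P[(z>.108)&(z<.122)&(abs(P[...,1])<.05)&(P[...,0]>.05)&(P[...,0]<.25)]; print("cleat now",len(q),q.mean(0),np.percentile(q[:,0],[2,98]))
P=B(np.load("sceneP.npy"));z=P[...,2]
q=P[(z>.108)&(z<.122)&(abs(P[...,1])<.05)&(P[...,0]>-.1)&(P[...,0]<.0)]; print("cleat before",len(q),q.mean(0),np.percentile(q[:,0],[2,98]))
E
```

```text
front 1098 [-0.12691105 -0.12130626 -0.11685199] 0.08295603411054084
cleat now 95 [ 0.15597809 -0.00022503  0.11367487] [0.1497783  0.16377019]
cleat before 104 [-0.04530125  0.001118    0.1142146 ] [-0.05092991 -0.03846827]
```

Run:
```python
from rig import cams
from h import *
p,d=cams.read_camera("scene"); P1=B(cloud(cams.camera_model("scene"),d)); P0=B(np.load("sceneP.npy"))
for P in(P0,P1):
    z=P[...,2]; q=P[(z>.083)&(z<.097)&(abs(P[...,1])<.04)&(P[...,0]>-.15)&(P[...,0]<.4)]
    print(len(q),np.sort(q[:,0])[[0,10,20,-20,-10,-1]].round(3), np.histogram(q[:,0],np.arange(-.14,.4,.01))[0])
```

```text
1942 [-0.127 -0.126 -0.124  0.133  0.134  0.136] [ 0 45 56 91 92 85 87 84 93 24 20 72 85 83 77 81 74 80 78 78 74 74 77 74
 75 68 72 43  0  0  0  0  0  0  0  0  0  0  0  0  0  0  0  0  0  0  0  0
  0  0  0  0  0]
1617 [-0.127 -0.124 -0.123  0.335  0.337  0.34 ] [ 0 35 17  0  1  2  3  2  0  0  3  2  2  2  1  0  1  1  0  4  2  0 36 77
 70 70 75 73 64 46 13 24 67 69 65 64 62 68 63 67 54 65 62 61 61 58 57 48
  0  0  0  0  0]
```

The lid's near edge now measures box x ≈ +0.087 and the push met a rigid stop, so the lid is open; it had started about 1 cm ajar. Now I'll heft tin 1.

```bash
cat >> h.py <<'E'
from rig import env,status,set_gripper,cams
ZG,ZH=.040,.135
def fz(n=10):
    v=[]
    for _ in range(n): v.append(status.get_contact_force()); env.sleep(.1)
    v=np.array(v); return v.mean(0).round(2),v[:,2].std().round(2)
def heft(bx,by,place=True):
    env.movel(W(bx,by,ZH),Q(),speed=.2); set_gripper(.82); env.sleep(.2); a=fz(5)
    env.movel(W(bx,by,ZG),Q(),speed=.1); set_gripper(0,30); g=status.get_finger_gap()
    env.movel(W(bx,by,ZH),Q(),speed=.1); env.sleep(.2); b=fz(10)
    print("gap",g,status.get_finger_gap(),"force",status.get_finger_force(),"zero",a,"load",b,"W",a[0][2]-b[0][2])
    if place:
        env.movel(W(bx,by,ZG+.001),Q(),speed=.08); env.sleep(.2); print("down",status.get_contact_force())
        set_gripper(.82); env.movel(W(bx,by,ZH),Q(),speed=.15)
    print("t",status.get_time_s())
E
python3 - <<'E'
from h import *
heft(-.0815,-.0038)
E
```

```text
gap 0.6020058449989096 0.6026259678928256 force 29.996513838177634 zero (array([-0.35, -0.12, -0.01]), np.float64(0.39)) load (array([-0.04, -0.36, -2.27]), np.float64(0.39)) W 2.2600000000000002
down [-0.65951741  0.40829842 -2.02364531]
t 20.2333
```

Run:
```python
from h import *
import cv2
heft(-.0123,.0002)
env.movel(W(.11,0,.24),Q(),speed=.25)
m=cams.camera_model("wrist"); p,d=cams.read_camera("wrist"); cv2.imwrite("pics/w2.png",p[:,:,::-1])
P=B(cloud(m,d)); z=P[...,2]
m=((z>.07)&(z<.087)&(abs(P[...,1])<.058)&(P[...,0]>-.112)&(P[...,0]<.085)&(d>0)).astype(np.uint8)
k,l,s,c=cv2.connectedComponentsWithStats(m)
for i in range(1,k):
    if s[i,4]>150:
        q=P[l==i]; print("tin",s[i],cv2.minEnclosingCircle((q[:,:2]*1000).astype(np.float32)),q[:,2].mean())
print(status.get_time_s())
```

```text
gap 0.5981005850972398 0.606085508137862 force 29.997250897749836 zero (array([-0.28,  0.03, -0.16]), np.float64(0.23)) load (array([-0.11,  0.11, -4.41]), np.float64(0.34)) W 4.25
down [ 0.65405747  0.86377946 -4.08702724]
t 28.25
tin [ 227    0   65   64 3382] ((-12.494583129882812, 1.6082767248153687), 26.664592742919922) 0.08004720904094699
tin [ 226   80   61   62 2955] ((53.98827362060547, -1.0143710374832153), 26.667043685913086) 0.08009353137861704
29.0917
```

View pics/w2.png

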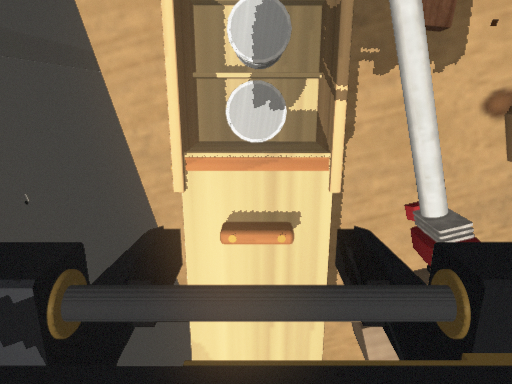

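In the wrist view tin 2 at (260,30) and tin 3 at (256,111) both stand upright in their compartments, and the lid is still open with its near edge at row 160. Next is tin 3.

Run:
```python
from h import *
env.movel(W(.054,-.001,.2),Q(),speed=.2)
heft(.054,-.001)
```

```text
gap 0.6017908336750635 0.5995443397639635 force 29.99678343207961 zero (array([ 0.03,  0.02, -0.26]), np.float64(0.73)) load (array([-0.1 , -0.05, -1.85]), np.float64(0.46)) W 1.59
down [ 0.63995392  0.22543074 -2.0292752 ]
t 37.575
```

Tin 2 is the heaviest at 4.25 N, against 2.26 N and 1.59 N. I'll lift it now.

Run:
```python
from h import *
import cv2
heft(-.0125,.001,place=False)
env.movel(W(-.0125,.001,.26),Q(),speed=.12); env.sleep(.8)
print(status.get_finger_gap(),status.get_finger_force(),fz(5),status.get_position())
p,d=cams.read_camera("scene"); cv2.imwrite("pics/s3.png",cv2.resize(p[60:240,200:440,::-1],None,fx=2,fy=2))
p,d=cams.read_camera("wrist"); cv2.imwrite("pics/w3.png",p[:,:,::-1])
print(status.get_time_s())
```

```text
gap 0.6009646445668345 0.5998890276973332 force 29.997183186037546 zero (array([0.08, 0.13, 0.26]), np.float64(0.46)) load (array([ 0.04, -0.07, -4.57]), np.float64(0.31)) W 4.83
t 42.8
0.6026458672802931 29.99722549519447 (array([ 0.03,  0.05, -4.23]), np.float64(0.37)) [ 0.48075079 -0.19768351  0.26000449]
45.3917
```

View pics/s3.png

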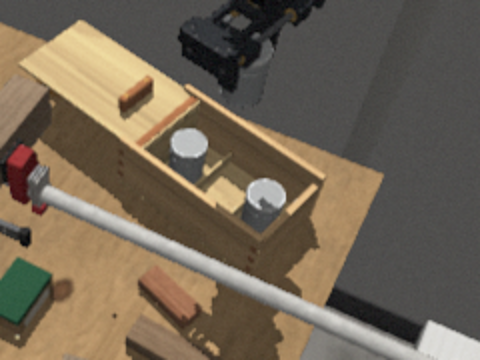

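View pics/w3.png

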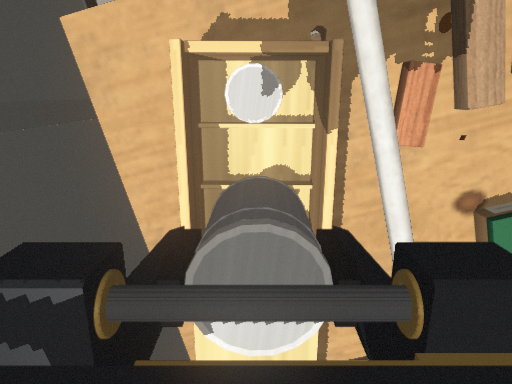

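The scene view shows tins 1 and 3 standing at (265,200) and (188,150). Tin 2 hangs upright in the gripper and the lid is open, so I'm handing in.

```bash
python3 -c "
from rig import workorder
print(workorder.finish_job())"
```

```text
the job is handed in; nothing more can be done
None
```

I slid the lid back to its stop and hefted all three tins; the middle one is the full one (about 4.5 N, against 2.3 N and 1.6 N), and I handed in with it held upright about 13 cm above the box and the other two standing in their compartments; the hand-in gave no verdict.

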